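# Close the plaster casting moulds with their covers

## Robot

A 6-joint arm with a two-finger parallel gripper is mounted at the origin on the work surface. World frame = base frame: x ahead of the robot, y to its left, z up, the work surface at z = 0. Lengths are in mm, angles in rad, forces in N, time in s.
With the tool pointing down it reaches from about 400 to 825 mm from the base axis. Payload 7 kg.
Tool frame: the origin (TCP) lies at the very end of the fingers, on their centre line; the grasp point (between the pads) lies 19 mm behind it; z points along the fingers, y is the direction in which the jaws open and shut (so a half turn about z gives the same grasp; the last joint's range is limited). The gripper opens to 88 mm and grips with 3 to 60 N. Pads are 19 mm wide; open, the fingers measure 130 mm over their backs; the gripper's body (78 mm by 193 mm) begins 47 mm behind the grasp point.
Start: joints at [-1.024, 0.359, 0.012, 0, -1.224, -0.288], TCP at [172.72, -652.505, 226.561] pointing down, gripper open.
Joint ranges: [-3.07, 3.07], [-1.43, 2.12], [-1.02, 1.25], [-3.03, 1.67], [-3.05, -0], [-3.03, 3.03]. Speed limits (rad/s): [2.39, 2.39, 3.01, 3.14, 3.14, 3.14].

## Interface

Orientations are given as a unit quaternion [x, y, z, w].
In Python, from plant import bot gives the robot as it stands. Calls block until the motion is done:
- bot.move_ptp(position, orientation): joint-space move of the TCP to a pose.
- bot.line_to(position, velocity=150, ori=None): straight line of the TCP; ori=None keeps the orientation; velocity is the mean speed in mm/s.
- bot.move_joints(angles): joint-space move.
- bot.move_gripper(opening, force=None): finger opening in mm; force is the grip in N (None keeps the last); returns when the fingers have stopped.
- bot.pause(seconds).
- bot.solve_ik(position, orientation): joint angles nearest the present ones, or None.
- bot.read_state(): the state.
- bot.camera(name): name is "scene" or "top"; returns the picture (420x560x3 uint8, red, green, blue); there is no depth.
- bot.get_calibration(name): a dict with "fx", "fy", "cx", "cy" (pixels), "view" (4x4, takes a point from world to camera coordinates). Camera axes: x right, y up, looking along -z (the intrinsics and any distortion apply to the point x, -y, -z); pixel columns grow to the right and rows downward; lengths in mm; the calibration is good to about 2 mm. A picture is of the moment at which its call begins. get_calibration takes no time and is no camera call.
A pose or a line that the arm cannot do raises bot.Unreachable and nothing moves.
- bot.close_job(): hands the job in, once; it reports no verdict.
The state is a dict: "t": time; "joint_pos": joint angles; "qvel": joint speeds; "tau": joint torques, N m; "tcp_pos": TCP position; "eef_rot": TCP orientation; "contact_force": force on the tool from outside, world axes, zero at the start; "moment": the same for the moment, N m; "width": finger opening in mm.
Only numpy, scipy, OpenCV 4.12 (cv2) and the standard library are available. Lean on these libraries where they do the work, as an engineer would, in place of code of your own. Each camera call takes 0.05 s, during which the arm holds its last target.

## Task

Close the four open plaster casting moulds: put each loose plaster cover, handle up, onto the mould of the same outline and size, edges lined up all round and lying flat on the rim, with both holes of the oblong cover fully down over the two brass pins of its mould. Set the plaster down gently, never drop it, and leave the bisque dish and beaker where they stand.

Things in the scene. Friction and masses are not known exactly. Their poses are not given: they have to be found in the camera images.
- cover_large_round: Loose solid white plaster mould cover (sizes in mm): a round disc of diameter 124; 16 mm thick; in the middle of its top a round knob, diameter 28 at its foot and 30 at its top, standing 32 mm up from the top face (48 mm in all). About 260 g (may vary by a quarter). It lies flat on the bench, handle up. Origin: centre of the underside; z up.
- cover_small_round: Loose solid white plaster mould cover (sizes in mm): a round disc of diameter 92; 16 mm thick; in the middle of its top a round knob, diameter 28 at its foot and 30 at its top, standing 32 mm up from the top face (48 mm in all). About 160 g (may vary by a quarter). It lies flat on the bench, handle up. Origin: centre of the underside; z up.
- cover_square: Loose solid white plaster mould cover (sizes in mm): a square plate 100 x 100; 16 mm thick; in the middle of its top a bar handle 50 long along the cover's x and 24 wide along its y, standing 32 mm up from the top face (48 mm in all). About 240 g (may vary by a quarter). It lies flat on the bench, handle up. Origin: centre of the underside; z up.
- cover_oblong: Loose solid white plaster mould cover (sizes in mm): an oblong plate 130 (its x) x 76 (its y), with two upright through holes of diameter 15 on its long centre line, 52 either side of the centre; 16 mm thick; in the middle of its top a bar handle 56 long along the cover's x and 24 wide along its y, standing 32 mm up from the top face (48 mm in all). About 220 g (may vary by a quarter). It lies flat on the bench, handle up. Origin: centre of the underside; z up.
- mould_large_round: Plaster mould fixed to the bench (sizes in mm): a round block of diameter 124 with a round cavity of diameter 86; open at the top; its flat rim is 45 mm above the bench. Origin: centre of the underside, on the bench; z up.
- mould_small_round: Plaster mould fixed to the bench (sizes in mm): a round block of diameter 92 with a round cavity of diameter 58; open at the top; its flat rim is 45 mm above the bench. Origin: centre of the underside, on the bench; z up.
- mould_square: Plaster mould fixed to the bench (sizes in mm): a square block 100 x 100 with a square cavity 60 x 60; open at the top; its flat rim is 45 mm above the bench. Origin: centre of the underside, on the bench; z up.
- mould_oblong: Plaster mould fixed to the bench (sizes in mm): an oblong block 130 (its x) x 76 (its y) with a cavity 90 x 36; on its rim stand two brass locating pins on the long centre line, 52 either side of the centre, 14 tall, diameter 12 for the lowest 4 and tapering to 6 at the tip; they fit the two holes of the oblong cover, either way round; open at the top; its flat rim is 45 mm above the bench. Origin: centre of the underside, on the bench; z up.
- bisque_dish: Bystander: loose pale pink fired-clay bowl, rim diameter 92 mm, 26 mm high, no handle. Origin: centre of the underside.
- bisque_beaker: Bystander: loose pale pink fired-clay beaker, rim diameter 72 mm, 80 mm high. Origin: centre of the underside.
There are look-alikes about, which are no part of the job. Leave any black or purple look-alike of the cover_square alone.

How it is judged:
By the outcome, as a careful person would: the job done as asked, in the order asked, and still so for the second after the job is handed in, with the robot touching nothing.
It also fails if it takes over 120 s, if anything falls off the work surface, if the arm or the gripper's body presses on something with over 40 N, if the wrist force passes 120 N, or if a joint passes its speed limit or range.

## Working session

There is one attempt and no reset: what is moved stays moved. The work goes in short steps, each a Python script; the robot and the scene stay as the last script left them, time stands still between calls to the robot, and variables do not carry over. Pictures are saved under pics/ and viewed, and the job is handed in when it is done.

```bash
mkdir -p pics; ls; python3 - <<'E'
from plant import bot
import cv2
for n in("scene","top"):
    im=bot.camera(n); cv2.imwrite(f"pics/{n}0.png",cv2.cvtColor(im,cv2.COLOR_RGB2BGR))
    print(n,bot.get_calibration(n))
print(bot.read_state())
E
```

```text
pics
scene {'fx': 445.8565887560741, 'fy': 445.8565887560741, 'cx': 274.0412923382946, 'cy': 211.95967412159592, 'view': array([[-4.55474712e-01,  8.90033672e-01,  1.95665477e-02,
         1.58661563e+02],
       [-4.68632428e-01, -2.58393842e-01,  8.44758113e-01,
         2.29145191e+02],
       [ 7.56919041e-01,  3.75596439e-01,  5.34790502e-01,
        -1.63588779e+03],
       [ 0.00000000e+00,  0.00000000e+00,  0.00000000e+00,
         1.00000000e+00]])}
top {'fx': 486.70138034348827, 'fy': 486.70138034348827, 'cx': 273.51094326561844, 'cy': 213.20903548279196, 'view': array([[-1.58289313e-03, -9.99574796e-01, -2.91156659e-02,
         9.72066720e+01],
       [ 9.85722631e-01, -6.46184520e-03,  1.68253202e-01,
        -5.52523390e+02],
       [-1.68369801e-01, -2.84336440e-02,  9.85313726e-01,
        -1.18064542e+03],
       [ 0.00000000e+00,  0.00000000e+00,  0.00000000e+00,
         1.00000000e+00]])}
{'t': 0.1, 'joint_pos': array([-1.02389519e+00,  3.59288823e-01,  1.11455080e-02, -2.68325977e-04,
       -1.22410606e+00, -2.88096929e-01]), 'qvel': array([ 1.18226689e-03, -9.45160746e-04,  1.05492101e-03,  2.35272962e-03,
       -3.91169444e-04,  6.10000305e-05]), 'tau': array([-8.65752536e-04, -5.84162199e+01,  2.93750238e+01,  7.01549068e+00,
        1.00948586e-02, -5.42761381e-05]), 'tcp_pos': array([ 172.59432058, -652.10841751,  225.73856256]), 'eef_rot': array([-1.28995937e-01,  9.91644848e-01,  7.15268653e-04, -1.79275185e-04]), 'contact_force': array([ 0.23051959, -0.24619848, -0.40835666]), 'moment': array([0.03089578, 0.02634962, 0.03021176]), 'width': 87.67865430408824}
```

View pics/scene0.png

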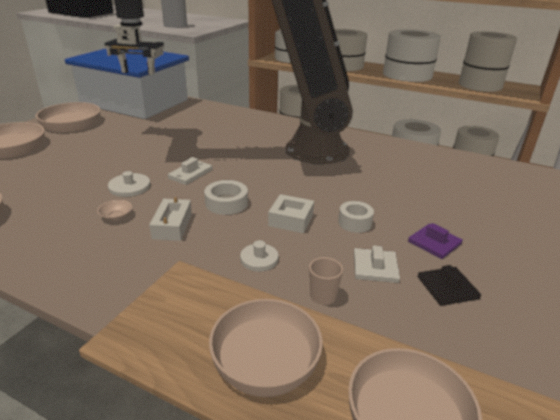

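View pics/top0.png

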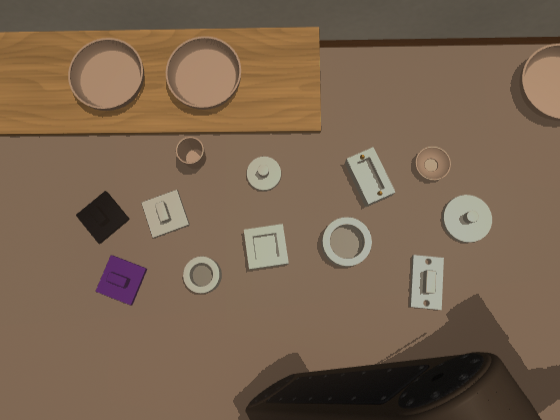

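```bash
python3 - <<'E'
import cv2
im=cv2.imread("pics/top0.png")
cv2.imwrite("pics/topA.png",cv2.resize(im[130:310,60:310],None,fx=3.2,fy=3.2,interpolation=cv2.INTER_CUBIC))
cv2.imwrite("pics/topB.png",cv2.resize(im[130:320,310:510],None,fx=3.1,fy=3.1,interpolation=cv2.INTER_CUBIC))
E
```

```text
(no output)
```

View pics/topA.png

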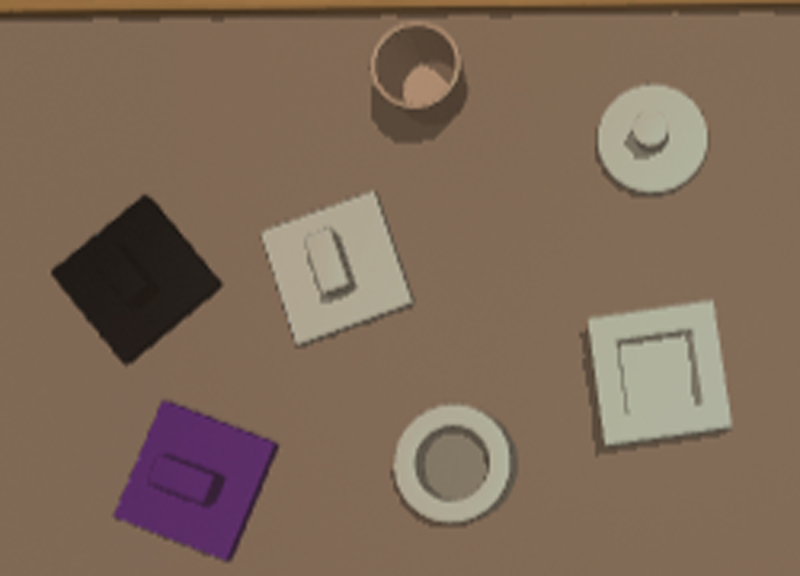

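View pics/topB.png

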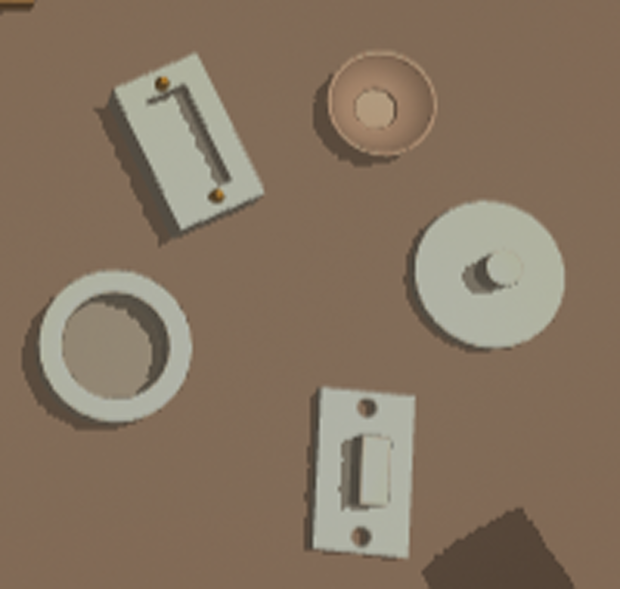

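```bash
cat > h.py <<'E'
from plant import bot
import cv2, numpy as np
from scipy.optimize import least_squares
def unproj(name,px,z):
    c=bot.get_calibration(name);V=c["view"];R=V[:3,:3];t=V[:3,3];C=-R.T@t
    px=np.atleast_2d(px).astype(float)
    d=np.c_[(px[:,0]-c["cx"])/c["fx"],-(px[:,1]-c["cy"])/c["fy"],-np.ones(len(px))]@R
    s=(z-C[2])/d[:,2]
    return (C+d*s[:,None])[:,:2]
def proj(name,P):
    c=bot.get_calibration(name);V=c["view"]
    q=np.atleast_2d(P)@V[:3,:3].T+V[:3,3]
    return np.c_[c["cx"]+c["fx"]*q[:,0]/-q[:,2],c["cy"]-c["fy"]*q[:,1]/-q[:,2]]
def snap(name,fn):
    im=cv2.cvtColor(bot.camera(name),cv2.COLOR_RGB2BGR); cv2.imwrite(f"pics/{fn}.png",im); return im
K=4
def contour(im,seed,z):
    big=cv2.resize(im,None,fx=K,fy=K,interpolation=cv2.INTER_CUBIC).astype(float)
    # blue separates white from brown
    m=((big[...,0]>122)&(big[...,2]-big[...,0]<45)).astype(np.uint8)
    cs,_=cv2.findContours(m,cv2.RETR_EXTERNAL,cv2.CHAIN_APPROX_NONE)
    cs=[c for c in cs if cv2.contourArea(c)>3000]
    best=max(cs,key=lambda c:cv2.pointPolygonTest(c,(float(seed[0]*K),float(seed[1]*K)),True))
    p=best[:,0,:].astype(float)
    p=(p+.5)/K-.5
    return p
def fit(im,seed,z,size,name="top",yaw0=None):
    p=contour(im,seed,z); w=unproj(name,p,z); c0=w.mean(0)
    if np.isscalar(size):
        f=lambda v:np.hypot(*(w-v[:2]).T)-v[2]
        r=least_squares(lambda v:np.hypot(*(w-v[:2]).T)-size/2,c0,loss='soft_l1')
        rf=least_squares(f,[*c0,size/2],loss='soft_l1')
        return dict(xy=r.x,yaw=0,rms=np.sqrt((r.fun**2).mean()),free=rf.x*[1,1,2])
    def sd(v,hx,hy):
        c,s=np.cos(v[2]),np.sin(v[2]);d=w-v[:2]
        q=np.abs(np.c_[d@[c,s],d@[-s,c]])-[hx,hy]
        o=np.maximum(q,0); return np.hypot(*o.T)+np.minimum(q.max(1),0)
    (_,_),(a,b),ang=cv2.minAreaRect(w.astype(np.float32))
    y0=np.deg2rad(ang) + (0 if a>=b else np.pi/2)
    r=least_squares(lambda v:sd(v,size[0]/2,size[1]/2),[*c0,y0],loss='soft_l1')
    rf=least_squares(lambda v:sd(v,v[3],v[4]),[*r.x,size[0]/2,size[1]/2],loss='soft_l1')
    return dict(xy=r.x[:2],yaw=r.x[2],rms=np.sqrt((r.fun**2).mean()),free=rf.x*[1,1,1,2,2])
OBJ=dict(cover_large_round=((455,220),16,124),cover_small_round=((264,185),16,92),cover_square=((180,213),16,(100,100)),cover_oblong=((420,280),16,(130,76)),
 mould_large_round=((328,242),45,124),mould_small_round=((188,275),45,92),mould_square=((266,247),45,(100,100)),mould_oblong=((370,180),45,(130,76)))
E
python3 - <<'E'
from h import *
np.set_printoptions(precision=3,suppress=True)
im=cv2.imread("pics/top0.png")
vis=cv2.resize(im,None,fx=2,fy=2)
for n,(s,z,sz) in OBJ.items():
    r=fit(im,s,z,sz);print(n,r["xy"],r["yaw"],r["rms"],r["free"])
    # handle / pin features
for n,px,z in [("pin1",(310+163/3.1,130+82/3.1),57),("pin2",(310+217/3.1,130+195/3.1),57),("hole1",(310+368/3.1,130+407/3.1),16),("hole2",(310+362/3.1,130+536/3.1),16),
 ("knobL",(310+505/3.1,130+267/3.1),48),("knobS",(60+650/3.2,130+128/3.2),48)]:
    print(n,unproj("top",px,z))
E
```

```text
cover_large_round [ 543.242 -400.755] 0 1.2740948253278845 [ 543.212 -400.736  121.515]
cover_small_round [667.06  122.172] 0 1.400595833641026 [667.004 122.114  89.266]
cover_square [561.015 380.714] 1.9195188380526427 1.4369399592022571 [560.953 380.675   1.921  97.246  97.228]
cover_oblong [ 381.8   -289.267] 3.0390734114316786 0.4501412899339933 [ 381.798 -289.271    3.039  129.657   75.242]
mould_large_round [482.204 -87.894] 0 1.2584256907048395 [482.186 -87.898 121.557]
mould_small_round [400.792 276.381] 0 1.4504127545750742 [400.757 276.393  89.174]
mould_square [470.827 114.898] 0.1425196671458392 0.5522236522230985 [470.83  114.9     0.142  99.212  98.887]
mould_oblong [ 651.39  -152.639] 0.408465640166815 0.4247733933480919 [ 651.391 -152.644    0.408  129.541   75.393]
pin1 [[ 696.39  -132.169]]
pin2 [[ 601.337 -172.591]]
hole1 [[ 432.652 -296.07 ]]
hole2 [[ 329.29  -285.627]]
knobL [[ 542.312 -402.254]]
knobS [[665.609 121.457]]
```

```bash
cat >> h.py <<'E'
def quat(phi): return [-np.sin(phi/2),np.cos(phi/2),0,0]
def best_phi(xy,phi,z=100):
    out=[]
    for k in(-2,-1,0,1,2):
        j=bot.solve_ik([*xy,z],quat(phi+k*np.pi))
        if j is not None: out.append((abs(j[5]),phi+k*np.pi,j[5]))
    return min(out)
def st():
    s=bot.read_state(); print("t%.1f tcp %s F %s w %.2f j6 %.2f"%(s["t"],np.round(s["tcp_pos"],2),np.round(s["contact_force"],2),s["width"],s["joint_pos"][5]),flush=True); return s
E
python3 - <<'E'
from h import *
xy=[667.06,122.17]
a=best_phi(xy,0);b=best_phi(xy,np.pi/2);print(a,b)
bot.move_ptp([*xy,110],quat(a[1]));st()
bot.line_to([*xy,22],150);st()
bot.move_gripper(20,8);s=st();print(s["moment"])
bot.move_gripper(60)
bot.line_to([*xy,55],120)
bot.move_ptp([*xy,55],quat(b[1]))
bot.line_to([*xy,22],120);st()
bot.move_gripper(20,8);st()
bot.move_gripper(60)
st()
bot.line_to([*xy,110],200)
bot.move_ptp([480,-350,250],quat(0));st()
im=snap("top","top1")
r=fit(im,*OBJ["cover_small_round"]);print(r)
E
```

```text
(np.float64(1.1029176647831127), -3.141592653589793, np.float64(1.1029176647831127)) (np.float64(0.4678786620117834), -4.71238898038469, np.float64(-0.4678786620117834))
t3.3 tcp [667.23 121.39 110.14] F [-0.21  0.06 -0.13] w 87.22 j6 1.10
t4.1 tcp [667.72 122.19  22.7 ] F [ 0.74  0.01 -0.88] w 87.79 j6 1.10
t5.0 tcp [667.07 122.18  21.98] F [-0.05  0.01 -0.45] w 28.96 j6 1.10
[-0.02924605  0.12448309  0.03349243]
t8.0 tcp [666.81 121.98  21.55] F [-0.31 -0.24  0.85] w 60.19 j6 -0.47
t8.6 tcp [667.18 122.26  22.38] F [-0.2   0.45  3.05] w 28.92 j6 -0.47
t9.4 tcp [667.06 122.16  21.97] F [ 0.84  0.07 -0.69] w 60.01 j6 -0.47
t11.9 tcp [ 480.49 -349.34  249.5 ] F [ 0.28 -0.14  0.21] w 60.09 j6 -1.27
{'xy': array([667.67431583, 121.81745802]), 'yaw': 0, 'rms': np.float64(0.5999342482407674), 'free': array([667.6708197 , 121.79848709,  91.0496208 ])}
```

View pics/top1.png

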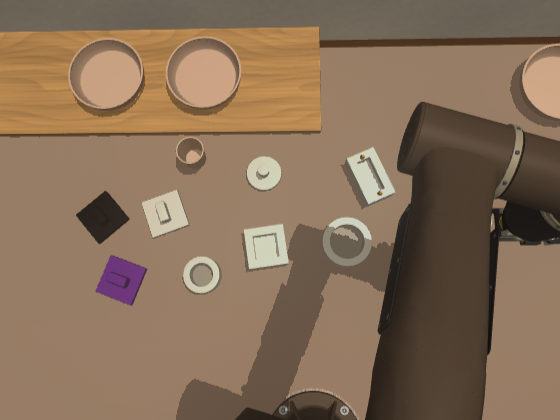

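```bash
cat >> h.py <<'E'
def pick(xy,phi,F=25,z=21,approach=True):
    bot.move_gripper(60)
    bot.move_ptp([*xy,110],quat(phi))
    bot.line_to([*xy,z],120); 
    bot.move_gripper(15,F); s=st()
    bot.line_to([*s["tcp_pos"][:2],z+8],40)
    bot.line_to([*xy,160],150); st()
    return s["tcp_pos"][2]
def place(xy,phi,zp,z=160,comp=(0,0)):
    bot.move_ptp([*xy,z],quat(phi)); bot.pause(.3)
    bot.line_to([*xy,zp+45+5],120); bot.pause(.3); s0=st(); f0=s0["contact_force"][2]
    t=zp+45+5
    while t>zp+45-3:
        t-=0.5; bot.line_to([*xy,t],15)
        f=bot.read_state()["contact_force"][2]-f0
        if f>2.5: 
            bot.pause(.1); f=bot.read_state()["contact_force"][2]-f0
            if f>2: break
    print("contact cmd z",t-zp-45,"df",f); st()
def release(xy,up=180):
    bot.move_gripper(50); s=st()
    bot.line_to([*s["tcp_pos"][:2],up],150)
E
python3 - <<'E'
from h import *
im=cv2.imread("pics/top1.png")
for n in ("cover_square","mould_small_round","mould_square","mould_oblong"):
    try:r=fit(im,*OBJ[n]);print(n,r["xy"],r["yaw"],r["rms"])
    except Exception as e:print(e)
c=[667.07,122.17]; m=[400.5,276.6]
print(best_phi(c,1.57),best_phi(m,1.57),best_phi(m,0))
p=best_phi(c,np.pi/2)[1]
j=bot.solve_ik([*m,160],quat(p));print(j)
zp=pick(c,p)
place(m,p,zp)
E
```

```text
cover_square [561.10725398 380.80926674] 0.3493321627321297 0.6454660890711439
mould_small_round [400.98567946 276.43349327] 0 0.652111342060791
mould_square [471.14431321 114.85115858] 0.14207944316991306 0.6256218241422881
mould_oblong [ 651.67161233 -152.70856983] 0.40963250730176726 0.6959595715584537
(np.float64(0.46866805552176416), -4.713185307179586, np.float64(-0.46866805552176416)) (np.float64(1.0102519933911802), -4.713185307179586, np.float64(-1.0102519933911802)) (np.float64(0.5613406601986117), 3.141592653589793, np.float64(0.5613406601986117))
[ 1.00945567  0.10472276 -0.48822445  0.         -0.97784912 -1.00945567]
t15.6 tcp [667.16 122.22  21.27] F [-0.27  0.77  2.79] w 28.46 j6 -0.47
t16.9 tcp [666.34 122.   158.77] F [ 0.39  0.32 -2.04] w 28.60 j6 -0.47
t19.6 tcp [400.65 276.83  71.75] F [ 0.03 -0.05 -1.77] w 28.63 j6 -1.01
contact cmd z -0.5 df 6.655543189293498
t22.4 tcp [400.53 276.63  66.2 ] F [-2.11 -0.87  4.89] w 28.51 j6 -1.01
```

```bash
python3 - <<'E'
from h import *
release([0,0])
bot.move_ptp([480,-350,250],quat(0));st()
im=snap("top","top2"); snap("scene","scene2")
r=fit(im,(190,275),61,92);print(r)
E
python3 - <<'E'
import cv2
im=cv2.imread("pics/top2.png")[235:310,160:240];a=cv2.resize(im,None,fx=6,fy=6,interpolation=cv2.INTER_CUBIC)
im=cv2.imread("pics/scene2.png")[180:255,300:400];b=cv2.resize(im,None,fx=6,fy=6,interpolation=cv2.INTER_CUBIC)
cv2.imwrite("pics/c2.png",cv2.hconcat([a[:450],b[:450]])[:, :1080]); 
x=cv2.imread("pics/c2.png");cv2.imwrite("pics/c2.png",cv2.resize(x,None,fx=.74,fy=.74))
E
```

```text
t23.1 tcp [400.52 276.6   65.73] F [ 0.09  0.44 -0.56] w 50.25 j6 -1.01
t26.2 tcp [ 480.39 -349.27  249.91] F [ 0.12 -0.07  0.44] w 49.96 j6 -1.27
{'xy': array([401.41968763, 276.24889822]), 'yaw': 0, 'rms': np.float64(0.573564095067947), 'free': array([401.41818493, 276.25500988,  91.05579555])}
```

View pics/c2.png

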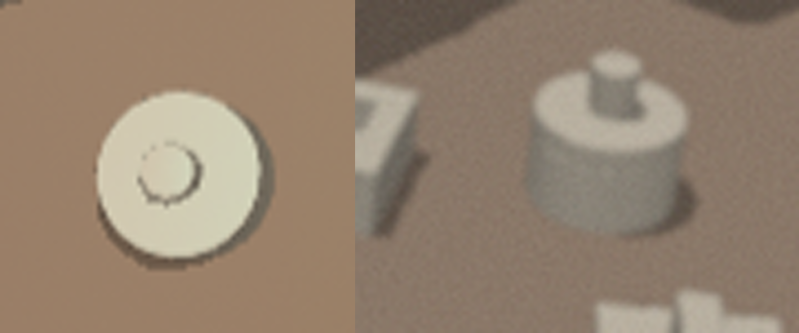

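```bash
cat > p2.py <<'E'
from h import *
c=[542.8,-400.5]; m=[481.8,-87.6]
a,b=sorted([best_phi(c,0),best_phi(c,np.pi/2)],reverse=True)
print(a,b,best_phi(m,b[1]))
bot.move_gripper(60)
bot.move_ptp([*c,110],quat(a[1]))
bot.line_to([*c,22],150); bot.move_gripper(20,8); st(); bot.move_gripper(60)
bot.line_to([*c,55],150)
zp=None
bot.move_ptp([*c,55],quat(b[1])); bot.line_to([*c,21],100)
bot.move_gripper(15,25); s=st(); zp=s["tcp_pos"][2]
bot.line_to([*c,30],40); bot.line_to([*c,160],150); st()
place(m,best_phi(m,b[1])[1],zp)
E
python3 p2.py
```

```text
(np.float64(1.2234334762839671), -6.283185307179586, np.float64(-1.2234334762839671)) (np.float64(0.34736285051092874), 1.5707963267948966, np.float64(0.34736285051092874)) (np.float64(0.22259159618024915), -4.71238898038469, np.float64(-0.22259159618024915))
t28.8 tcp [ 542.95 -400.63   22.29] F [-0.16 -0.9   1.35] w 29.02 j6 -1.22
t32.5 tcp [ 542.99 -400.54   21.33] F [-0.43  0.1   2.19] w 28.56 j6 0.35
t33.9 tcp [ 542.1  -400.08  158.77] F [-0.03  0.24 -3.83] w 28.30 j6 0.35
t36.6 tcp [482.1  -87.56  71.83] F [ 0.19 -0.43 -3.25] w 28.21 j6 -0.22
contact cmd z -0.5 df 9.81874126939853
t39.4 tcp [481.86 -87.6   66.26] F [-3.14  0.63  6.57] w 28.57 j6 -0.22
```

```bash
cat > p3.py <<'E'
from h import *
release([0,0])
bot.move_ptp([560,385,200],quat(best_phi([560,385],.349)[1])); st()
im=snap("top","top3"); snap("scene","scene3")
print(fit(im,(340,245),61,124)); print(fit(im,*OBJ["cover_oblong"])); print(fit(im,*OBJ["mould_oblong"]))
E
python3 p3.py
```

```text
t40.0 tcp [481.83 -87.6   65.8 ] F [-0.78 -0.05 -0.87] w 50.17 j6 -0.22
t42.7 tcp [560.22 384.12 199.91] F [ 0.68  0.33 -0.61] w 50.18 j6 1.03
{'xy': array([482.3164442 , -87.68799442]), 'yaw': 0, 'rms': np.float64(0.9752933428230411), 'free': array([482.29532624, -87.67544569, 122.15834678])}
{'xy': array([ 381.78683377, -289.2830143 ]), 'yaw': np.float64(3.039149474507253), 'rms': np.float64(0.3061900417551143), 'free': array([ 381.78728369, -289.27682271,    3.03912924,  130.11164743,
         75.64949467])}
{'xy': array([ 651.46553924, -152.64638806]), 'yaw': np.float64(0.4087203044462688), 'rms': np.float64(0.3164344963260367), 'free': array([ 6.51467355e+02, -1.52646736e+02,  4.08682141e-01,  1.30106129e+02,
        7.58166231e+01])}
```

View pics/top3.png

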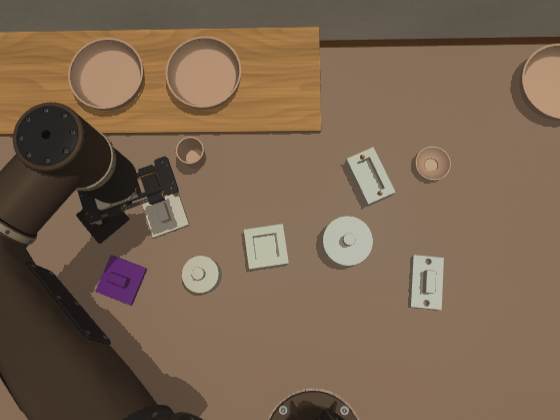

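View pics/scene3.png

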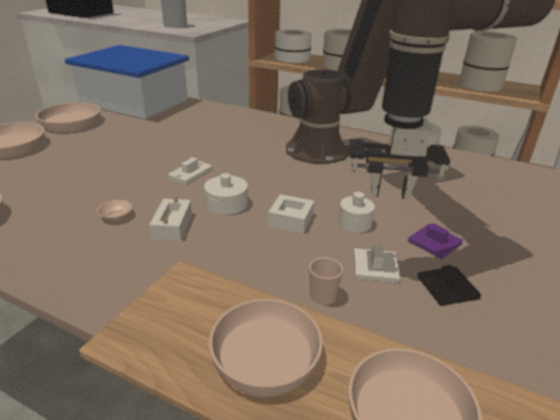

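```bash
cat > p3b.py <<'E'
from h import *
c=[560.55,381.05]; m=[470.4,115.1]
p=best_phi(c,.349)[1]; q=p-(.349-.1423)
print(p,bot.solve_ik([*m,160],quat(q)))
zp=pick(c,p); place(m,q,zp)
E
python3 p3b.py
```

```text
-2.792592653589793 [ 0.64718627  0.10054747 -0.49306927  0.         -0.97717959  1.06591006]
t45.3 tcp [560.56 381.1   21.13] F [-0.84  0.05 -0.24] w 23.84 j6 1.04
t46.6 tcp [559.93 380.56 158.76] F [-0.49  0.42 -3.25] w 23.67 j6 1.04
t49.2 tcp [470.63 115.27  71.63] F [ 0.   -0.47 -2.7 ] w 23.76 j6 1.07
contact cmd z -0.5 df 8.614943370763841
t52.1 tcp [470.43 115.11  66.02] F [-2.56  0.34  5.91] w 23.93 j6 1.07
```

```bash
cat > p4.py <<'E'
from h import *
release([0,0])
c=[381.4,-289.0]; m=[651.0,-152.35]
p=best_phi(c,3.0391)[1]; q=p+.4087-3.0391+np.pi
print(p,q,bot.solve_ik([*c,110],quat(p)),bot.solve_ik([*m,160],quat(q)))
bot.move_ptp([*c,170],quat(p)); st()
im=snap("top","top4"); snap("scene","scene4")
print(fit(im,(266,250),61,(100,100))); print(fit(im,*OBJ["mould_oblong"]))
E
python3 p4.py
```

```text
t52.8 tcp [470.38 115.08  65.57] F [-0.67  0.21 -0.33] w 49.70 j6 1.07
-0.1024926535897932 0.40870000000000006 [-0.23602743  0.14983735 -0.56995483  0.         -0.85100414 -1.43726155] [ 0.06107335  0.39322631 -0.09252791  0.         -1.0850421  -1.22316968]
t55.8 tcp [ 381.56 -288.79  169.87] F [ 0.28 -0.26 -0.59] w 49.86 j6 -1.44
{'xy': array([471.00672691, 114.80278779]), 'yaw': np.float64(0.1439289451480881), 'rms': np.float64(0.9399979494650467), 'free': array([4.70994740e+02, 1.14836771e+02, 1.44130871e-01, 9.93634357e+01,
       9.85849839e+01])}
{'xy': array([ 651.89139568, -152.66967186]), 'yaw': np.float64(0.41039402374476774), 'rms': np.float64(1.3484087624535437), 'free': array([ 6.51810521e+02, -1.52679823e+02,  4.10051685e-01,  1.30788995e+02,
        7.65471318e+01])}
```

View pics/top4.png

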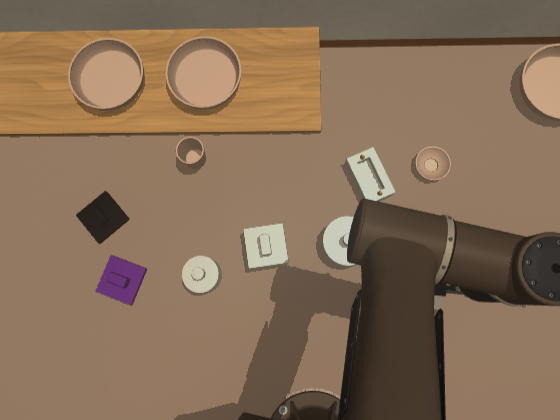

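View pics/scene4.png

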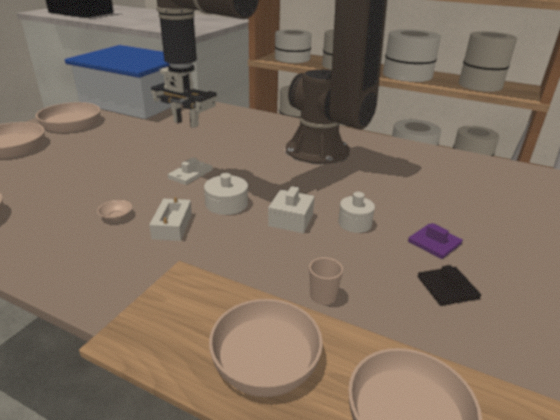

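```bash
cat > p5.py <<'E'
from h import *
c=[381.4,-289.0]; m=[651.0,-152.35]
p=-.1025; q=p+.4087-3.0391+np.pi
zp=pick(c,p)
bot.move_ptp([*m,160],quat(q)); bot.pause(.3)
bot.line_to([*m,zp+45+18],120); bot.pause(.3); s0=st(); f0=s0["contact_force"]
t=18.
while t>-3:
    t-=1 if t>2 else .5; bot.line_to([*m,zp+45+t],15)
    f=bot.read_state()["contact_force"]-f0
    if f[2]>2.5 or np.hypot(*f[:2])>4:
        bot.pause(.1); f=bot.read_state()["contact_force"]-f0
        print(t,f.round(2))
        if f[2]>3 or np.hypot(*f[:2])>5: break
print("end",t,f); st()
E
python3 p5.py
```

```text
t58.3 tcp [ 381.43 -289.01   21.09] F [-1.45 -0.48  2.22] w 23.87 j6 -1.44
t59.7 tcp [ 380.76 -288.7   159.07] F [-0.65  0.42 -1.46] w 23.72 j6 -1.44
t62.2 tcp [ 651.36 -152.34   84.83] F [-0.05  0.47 -2.6 ] w 24.08 j6 -1.22
-0.5 [-2.82  0.23  8.09]
end -0.5 [-2.82101664  0.22832221  8.09163445]
t67.5 tcp [ 651.12 -152.37   66.17] F [-2.87  0.7   5.49] w 23.80 j6 -1.22
```

Seated cleanly with no pin contact on the way down. Release, retreat and check.

```bash
cat > p6.py <<'E'
from h import *
release([0,0])
bot.move_ptp([400,-420,300],quat(best_phi([400,-420],0)[1])); st()
im=snap("top","top5"); sc=snap("scene","scene5")
for n,sd,sz in (("small",(195,280),92),("square",(266,258),(100,100)),("large",(340,250),124),("oblong",(370,185),(130,76))):
    r=fit(im,sd,61,sz);print(n,r["xy"],r["yaw"],r["rms"],r["free"])
r=lambda a,f:cv2.resize(a,None,fx=f,fy=f,interpolation=cv2.INTER_CUBIC)
cv2.imwrite("pics/top5c.png",r(im[130:310,160:420],3))
cv2.imwrite("pics/scene5c.png",r(sc[160:310,85:395],2.5))
E
python3 p6.py
```

```text
t68.2 tcp [ 651.02 -152.36   65.53] F [-0.99  0.11  0.02] w 49.79 j6 -1.22
t70.6 tcp [ 400.64 -419.45  299.28] F [ 0.04 -0.05  0.4 ] w 50.24 j6 -1.10
small [401.30959519 276.29619947] 0 1.02228915436791 [401.32305556 276.29964661  90.04858282]
square [470.94235198 114.95290102] 0.14264966883733787 0.9479456444976097 [4.70893174e+02 1.14925350e+02 1.42548672e-01 9.86216274e+01
 9.79914066e+01]
large [481.29184211 -87.69245447] 0 21.25581684082867 [486.04172137 -87.39100024 115.81878201]
oblong [ 651.51073521 -152.5690889 ] 0.4076903820332804 0.3336598483584323 [ 6.51508953e+02 -1.52567781e+02  4.07586803e-01  1.30259203e+02
  7.59891731e+01]
```

View pics/top5c.png

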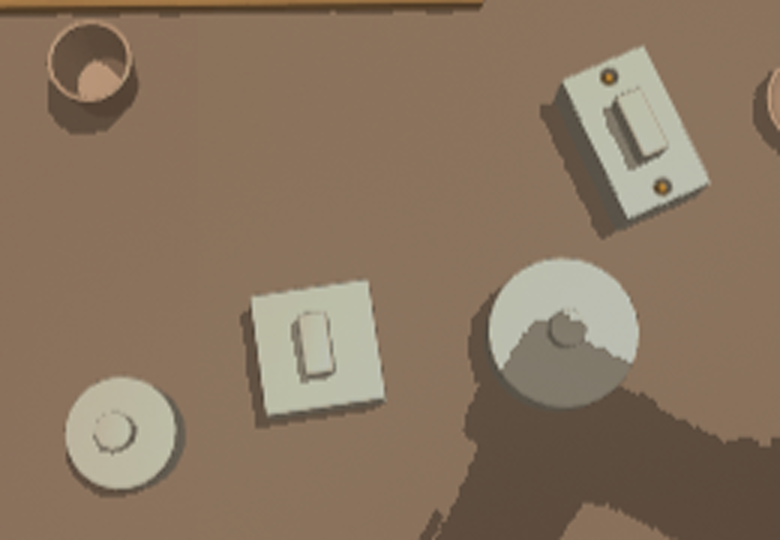

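View pics/scene5c.png

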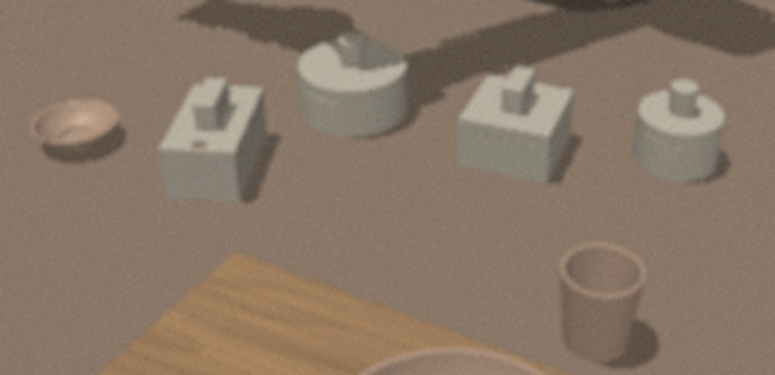

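The pictures show all four covers flush on their moulds. Both pins sit centred in the oblong cover's holes, at about (609,76) and (662,186) in the top crop. The dish and beaker have not moved.

```bash
python3 -c "
from h import *
bot.close_job()"
```

```text
the job is handed in; nothing more can be done
```

All four plaster covers are on their matching moulds, handle up, and the job is handed in at about 71 s of the 120 s allowed.

- **Placing:** Each cover was lowered slowly until a light contact of 7–10 N above its carried weight, then released. All four made contact within about 0.1 mm of the rim height expected from the pick.
- **Alignment:** In the top camera the covers line up with their moulds to about 0.5 mm and 0.002 rad.
- **Pins:** The oblong cover met no contact on the way down, and both pins show centred in its holes.
- **Bystanders:** The dish, beaker and the purple and black look-alikes were not touched, and they look unmoved in the pictures.

One check failed: the last outline fit of the large round cover was unusable (21 mm residual) because the arm's shadow lay across it. An earlier fit, taken with no shadow just after it was placed, agreed with its mould to 0.3 mm, and nothing touched it after that. It also looks lined up in the final pictures.

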